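# Hold a cutting die home in its chase for lock-up

### The arm

A 7-joint arm with a two-finger parallel gripper is mounted at the origin on the work surface. World frame = base frame: x ahead of the robot, y to its left, z up, the work surface at z = 0. Lengths are in mm, angles in rad, forces in N, time in s.
With the tool pointing down it reaches from about 400 to 900 mm from the base axis. Payload 5.6 kg.
Tool frame: the origin (TCP) lies midway between the tips of the shut fingers; the grasp point (between the pads) lies 19 mm behind it; x points along the fingers, y is the direction in which the jaws open and shut, and the axes are right-handed (so a half turn about x gives the same grasp; the last joint's range is limited). The gripper opens to 92 mm and grips with 3 to 60 N. Pads are 20 mm wide; open, the fingers measure 128 mm over their backs; the gripper's body (75 mm by 189 mm) begins 69 mm behind the grasp point.
Start: joints at [1.207, 0.468, -0.012, 1.603, 0.006, 1.071, -0.056], TCP at [204.92, -616.861, 186.492] pointing down, gripper open.
Joint ranges: [-2.53, 2.53], [-0.31, 2.02], [-1.57, 1.55], [0.28, 2.44], [-1.29, 4.43], [0.15, 1.84], [-2.92, 2.92]. Speed limits (rad/s): [2.57, 2.57, 3.14, 3.14, 3.14, 3.14, 3.14].

### API

Orientations are given as a rotation vector (axis times angle).
In Python, from cell import robot, grip, kin, viewer gives the robot as it stands. Calls block until the motion is done:
- robot.movep(position, orientation): joint-space move of the TCP to a pose.
- robot.servo_line(position, feed=150, rotation=None): straight line of the TCP; rotation=None keeps the orientation; feed is the mean speed in mm/s.
- robot.goto_joints(angles): joint-space move.
- grip(opening, newtons=None): opening from 0.0 (shut) to 1.0 (fully open); newtons is the grip in N (None keeps the last); returns when the fingers have stopped.
- robot.hold(seconds).
- kin.ik(position, orientation): joint angles nearest the present ones, or None.
- robot.observe(): the state.
- viewer.read_camera(name): name is "side" or "top"; returns the picture (480x640x3 uint8, red, green, blue); there is no depth.
- viewer.camera_info(name): a dict with "camera_matrix" (3x3 intrinsics, pixels), "k1" (the pictures are not rectified: a ray, as slopes to the right and down, at radius r is drawn at 1 + k1 r^2 times it, then the intrinsics apply), "R" (3x3) and "t" (3): a world point X has camera coordinates R X + t. Camera axes: x right, y down, z forward; pixel columns grow to the right and rows downward; lengths in mm; the calibration is good to about 2 mm. A picture is of the moment at which its call begins. camera_info takes no time and is no camera call.
A pose or a line that the arm cannot do raises robot.IKError and nothing moves.
- robot.job_done(): hands the job in, once; it reports no verdict.
Trained networks look in the newest picture that a camera, given by its name, has taken for a name from the list of things; names that differ only in an ending like _2 or _b are one class to them, and where a whole thing is asked for, a point or a joint stands for the part that bears it (a point fixed in the world has none). Each returns a list of dicts, best first, with "confidence" (0 to 1); they miss things now and then, are a little off and sometimes report something else, mostly with a low value. They report only what shows in the picture. A call takes as long as a camera call. They do not tell look-alikes from the thing itself.
- viewer.silhouettes(name, camera): "mask" (480x640 bool, what is visible of it).
- viewer.pinpoint(name, camera): "at" ([x, y, z] in mm, in the coordinates of the camera as it stood for that picture, good to about 4 mm: a listed point, or the origin of a listed thing).
The state is a dict: "t": time; "joints": joint angles; "joint_velocities": joint speeds; "joint_torque": joint torques, N m; "tcp_pos": TCP position; "tcp_rot": TCP orientation; "contact_force": force on the tool from outside, world axes, zero at the start; "wrist_torque": the same for the moment, N m; "grip_width": opening from 0.0 (shut) to 1.0 (fully open).
Only numpy, scipy, OpenCV 4.12 (cv2) and the standard library are available. Lean on these libraries where they do the work, as an engineer would, in place of code of your own. Each camera call takes 0.05 s, during which the arm holds its last target.

### The job

Help a colleague lock up the box-cutting die: take the wide wooden furniture block, the biggest of the three loose pieces to the right of the chase, lay it down flat in the chase between the plywood die and the middle lock screw, centred on that screw, and with it push the die gently until it sits square and fully home against the register bar. Keep hold of the block and press the die steadily against the bar with about 15 newtons, as a third hand while the colleague runs up the lock screw: finish still holding and pressing, do not let go. Do not ram the die, and leave the other furniture, tools and card boxes where they lie.

Things in the scene. Friction and masses are not known exactly. Their poses are not given: they have to be found in the camera images.
- chase: Dark steel lock-up frame fixed flat on the bench (its floor, z = 0). Outside 285 x 310 mm, bars 25 wide, 20 high. Origin on the bench; x points square to the register bar (the pressing direction), y along it, z up. In its frame: near bar's inner face x = -105, side bars' y = +-130 mm. Three lock screws in the near bar; the outer two (y = +-85) drawn back, tips at x = -92 mm.
- register_bar: Register bar: bright steel, rigid, 15 mm wide, 250 mm long (along the chase's y), 18 mm high, inside the far bar of the chase, part of it. Origin on the bench at the middle of its pressing face; axes as the chase's.
- lock_screw_tip (a point): Centre of the end face of the middle lock screw's round pad (18 mm diameter), which looks along the chase's +x; in the chase's frame at x = -65, y = 0, z = 11 mm.
- die: Cutting die loose in the chase: ply board 100 (x) x 150 (y) x 18 mm, rules and rubber 7 mm or more in from its near and far edges, up to 25 mm high. Origin: centre of its underside. Its +x edge goes to the register bar: home is its origin at x = 65 mm in the chase's frame, axes parallel. Starts 5 to 14 mm short, up to 0.05 rad askew, 8 mm aside. 0.2 to 0.4 kg, slides with about 1 N.
- furniture: The wide furniture block to use: plain hardwood, 42 mm (x) x 50 mm (y) x 20 mm high, about 34 g, lying flat on the bench to the right of the chase. Origin at the centre of its underside. Taken by its two 42 x 20 mm ends (50 mm apart), a 50 mm faces is free to bear on the die. Pressed down on the bench it rubs with about a third of the down force, which is lost from the push.
- strip_long: Narrow hardwood strip, 17 x 84 x 20 mm, lying near the block; not used. Origin at the centre of its underside.
- block_small: Small hardwood block, 25 x 25 x 20 mm, lying near the block; not used. Origin at the centre of its underside.
- strip_side: Narrow hardwood strip, 84 x 17 x 20 mm, lying loose inside the chase between the die and the right side bar; not used. Origin at the centre of its underside.
- spanner: Steel spanner, 170 mm long, lying left of the chase; leave alone.
- mallet: Mallet with a wooden handle, 260 mm long, lying at the right; leave alone.
- card_box_a: Open kraft card box, 60 x 95 x 34 mm, beyond the loose furniture; leave alone.
- card_box_b: Open kraft card box, 60 x 95 x 34 mm, left of the chase; leave alone.
Things that resemble listed ones, but are neither listed nor needed, are in the scene too. Leave any green or turquoise look-alike of the furniture alone.

How it is judged (in metres and radians):
On the way, in this order (a step that is already met when the one before it is completed fails the run):
1. the wide block lies down in the gap between the die and the middle lock screw (height (world z) of furniture below 0.006 m and x of furniture in the frame of chase between -0.047 and 0 m and y of furniture in the frame of chase between -0.016 and 0.016 m), for 0.1 s.
2. the die is pressed home against the register bar with 6 to 22 N, steadily for 2 s (x of die in the frame of chase above 0.0625 m and angle between the x axis of die and the x axis of chase, either way round below 0.025 rad and contact force between die and register_bar between 6 and 22 N), for 2 s.
At the end, for the whole second after the job is handed in: The die is home (within 2.5 mm) and square (within 0.025 rad) against the register bar, pressed on it with 6 to 22 N; the wide block lies flat on the bench (within 6 mm) behind it, centred on the middle lock screw within 14 mm, pressing on the die and still held by the gripper (all of step 2 and height (world z) of die below 0.003 m and angle between die's own z axis and vertical below 0.03 rad and contact force between furniture and die above 5 N and contact force between the fingers and furniture above 3 N and height (world z) of furniture below 0.006 m and angle between furniture's own z axis and vertical below 0.1 rad and x of furniture in the frame of chase above -0.02 m and y of furniture in the frame of chase between -0.014 and 0.014 m and linear speed of die below 0.01 m/s); the arm keeps its last pose, push and grip.
It fails at once if the die is rammed or crushed against the register bar (over 40 N) (contact force between die and register_bar above 40 N).
It fails at once if other furniture, a tool or a card box is moved by more than 25 mm (distance of any of strip_long, block_small, strip_side, spanner, mallet, card_box_a, card_box_b from where it was at the start of the episode above 0.025 m).
It also fails if it takes over 54 s, if anything falls off the work surface, if the arm or the gripper's body presses on something with over 40 N, if the wrist force passes 120 N, or if a joint passes its speed limit or range.

## Working session

There is one attempt and no reset: what is moved stays moved. The work goes in short steps, each a Python script; the robot and the scene stay as the last script left them, time stands still between calls to the robot, and variables do not carry over. Pictures are saved under pics/ and viewed, and the job is handed in when it is done.

```bash
ls; mkdir -p pics; python3 - <<'E'
from cell import robot, grip, kin, viewer
import cv2
for n in("side","top"):
    im=viewer.read_camera(n); cv2.imwrite(f"pics/{n}0.png",im[:,:,::-1])
    ci=viewer.camera_info(n); print(n,ci)
s=robot.observe(); print(s)
E
```

```text
pics
side {'camera_matrix': array([[580.91932513,   0.        , 323.26898727],
       [  0.        , 580.91932513, 240.57478518],
       [  0.        ,   0.        ,   1.        ]]), 'k1': -0.01292869727004703, 'R': array([[ 0.99589502, -0.08895169, -0.01675408],
       [-0.07609819, -0.72257433, -0.68709199],
       [ 0.04901192,  0.68554644, -0.72637725]]), 't': array([-498.65545911,   25.31010641, 1412.92011355])}
top {'camera_matrix': array([[433.25333587,   0.        , 321.39953441],
       [  0.        , 433.25333587, 236.77014321],
       [  0.        ,   0.        ,   1.        ]]), 'k1': -0.07274618209945145, 'R': array([[ 0.02515403, -0.99960347, -0.01265636],
       [-0.997556  , -0.02427294, -0.06551989],
       [ 0.0651867 ,  0.01427352, -0.997771  ]]), 't': array([ -51.3159076 ,  506.4365162 , 1206.50721175])}
{'t': 0.1, 'joints': array([ 1.20699878,  0.4682933 , -0.01161394,  1.60350565,  0.0060134 ,
        1.07144986, -0.05631213]), 'joint_velocities': array([-0.0020514 , -0.00172794, -0.00043395, -0.00178998, -0.00107023,
        0.00064992, -0.00064207]), 'joint_torque': array([ 7.75851167e-04, -5.21645451e+01, -1.23934471e-02, -2.44366407e+01,
       -5.67126484e-02,  1.41113016e-02,  7.05682714e-05]), 'tcp_pos': array([ 204.71381683, -616.31504509,  185.64367162]), 'tcp_rot': array([ 2.04832717,  0.33303244, -2.04911637]), 'contact_force': array([ 0.02332937, -0.33541384,  0.86704772]), 'wrist_torque': array([0.01086197, 0.05869958, 0.00241542]), 'grip_width': 0.9948615179023546}
```

View pics/side0.png

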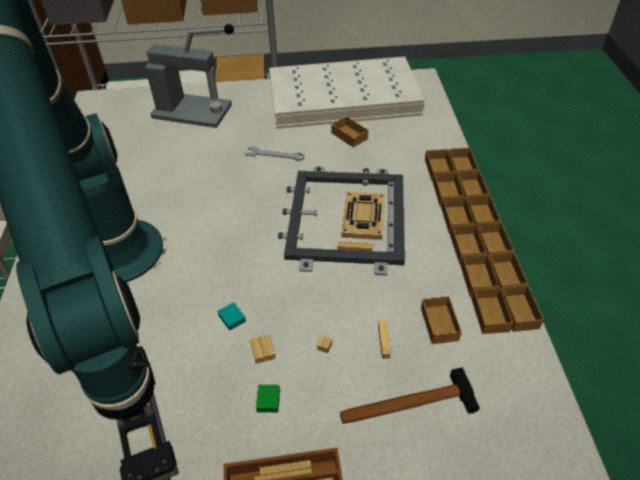

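View pics/top0.png

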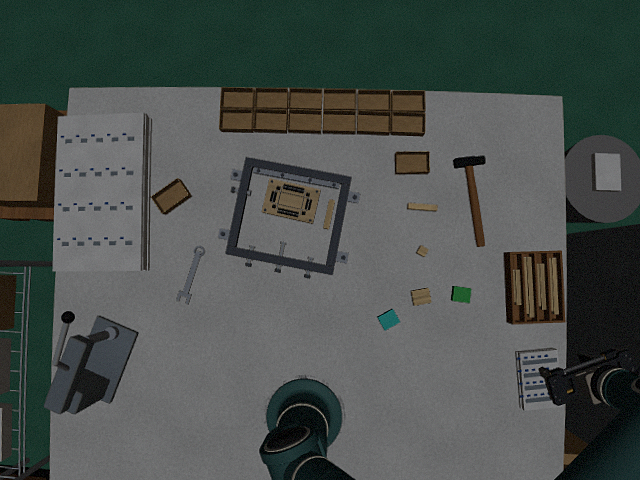

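The wide block could be confused with the following, by side-view pixel:
- plain wood piece at (263,348): the wide block
- teal at (232,316) and green at (268,398): look-alikes
- small block at (324,344)
- strip at (384,338)
- furniture in the tray at (285,468)

I choose the plain wood piece at side (263,348), which is top (421,296). Next I'll check it in a crop and measure.

```bash
cat > h.py <<'E'
import numpy as np, cv2
from scipy.optimize import least_squares
from scipy.spatial.transform import Rotation as Rot
from cell import robot, grip, kin, viewer
CI={n:viewer.camera_info(n) for n in("side","top")}
def proj(P,n):
    c=CI[n];P=np.atleast_2d(P).astype(float)
    return cv2.projectPoints(P,cv2.Rodrigues(c["R"])[0],c["t"],c["camera_matrix"],np.array([c["k1"],0,0,0,0.]))[0].reshape(-1,2)
def back(uv,z,n):
    c=CI[n];p=cv2.undistortPoints(np.atleast_2d(uv).astype(float).reshape(-1,1,2),c["camera_matrix"],np.array([c["k1"],0,0,0,0.])).reshape(-1,2)
    d=np.c_[p,np.ones(len(p))]@c["R"]; o=-c["R"].T@c["t"]
    return o+d*((z-o[2])/d[:,2])[:,None]
def cam2w(p,n): c=CI[n]; return c["R"].T@(np.array(p)-c["t"])
def shot(n,f=None):
    im=viewer.read_camera(n)[:,:,::-1].copy()
    if f: cv2.imwrite(f,im)
    return im
def crop(im,c,h,f,k):
    u,v=map(int,c);s=im[max(v-h,0):v+h,max(u-h,0):u+h]
    cv2.imwrite(f,cv2.resize(s,None,fx=k,fy=k,interpolation=cv2.INTER_CUBIC))
E
python3 - <<'E'
from h import *
ims={n:shot(n) for n in CI}
np.set_printoptions(precision=1,suppress=True)
for n in CI:
  for k in("furniture","die","lock_screw_tip","chase","register_bar","strip_side"):
    for d in viewer.pinpoint(k,n): 
        w=cam2w(d["at"],n); print(n,k,round(d["confidence"],2),w,proj(w,n)[0])
  for k in("furniture","die","chase"):
    for i,d in enumerate(viewer.silhouettes(k,n)):
        m=d["mask"]; np.save(f"m_{n}_{k}_{i}.npy",m); ys,xs=np.nonzero(m); print(n,k,i,round(d["confidence"],2),m.sum(),xs.mean(),ys.mean(), cv2.minAreaRect(np.c_[xs,ys].astype(np.float32)))
crop(ims["side"],(263,360),50,"pics/c1.png",6)
crop(ims["side"],(346,218),70,"pics/c2.png",8) if 0 else crop(ims["side"],(346,218),48+22,"pics/c2.png",5)
crop(ims["top"],(290,215),70,"pics/c3.png",5)
crop(ims["top"],(421,296),50,"pics/c4.png",6)
E
```

```text
side furniture 0.93 [ 349.1 -435.7    0.8] [265.7 401.2]
side furniture 0.84 [ 280.9 -231.6   -0.5] [232.5 319.1]
side furniture 0.7 [ 343.3 -317.8    0.4] [261.7 350.1]
side furniture 0.47 [614.3 400.7   3.2] [349.5 134.6]
side die 0.67 [570.6 -56.7  -3.1] [354.2 250.9]
side lock_screw_tip 0.95 [490.1  69.5  12.9] [316.6 212.6]
side lock_screw_tip 0.32 [ 474.7 -322.8    1.2] [324.6 346.6]
side register_bar 0.6 [668.4  39.1   1.2] [387.8 219. ]
side register_bar 0.37 [495.   70.9  15.6] [318.4 211.3]
side strip_side 0.63 [572.6 -61.6  -2.7] [355.2 252.2]
side furniture 0 0.85 518 262.83011583011586 349.1969111969112 ((262.85296630859375, 348.9117736816406), (24.98116683959961, 21.585670471191406), 75.96376037597656)
side furniture 1 0.75 644 267.5621118012422 398.90683229813664 ((267.0, 399.0), (28.0, 24.0), 90.0)
side furniture 2 0.66 503 231.36779324055667 316.12326043737573 ((231.45587158203125, 315.92645263671875), (24.352798461914062, 22.4663143157959), 59.036251068115234)
side die 0 0.8 1816 363.5985682819383 215.49394273127754 ((363.41375732421875, 215.2942657470703), (40.1109
[... 1365 characters left out ...]
0.3588850174216 296.35191637630663 ((420.25, 296.2500305175781), (15.49317455291748, 18.8271484375), 78.69007110595703)
top furniture 4 0.44 994 472.6046277665996 192.66197183098592 ((469.0, 200.5), (91.0, 32.0), 90.0)
top furniture 5 0.41 4461 288.27415377718 212.97377269670477 ((287.4075622558594, 218.67767333984375), (131.5801239013672, 107.85337829589844), 10.56101131439209)
top die 0 0.79 1880 290.6654255319149 200.37925531914894 ((290.6412048339844, 200.36471557617188), (54.1241569519043, 36.010459899902344), 12.528807640075684)
top chase 0 0.61 5033 288.11345122193524 213.7065368567455 ((287.930419921875, 218.4514617919922), (131.81353759765625, 108.5067138671875), 10.922804832458496)
```

View pics/c1.png

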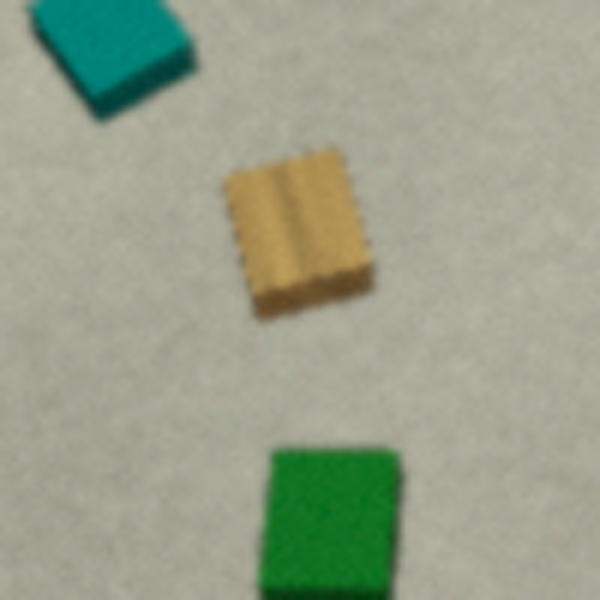

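View pics/c2.png

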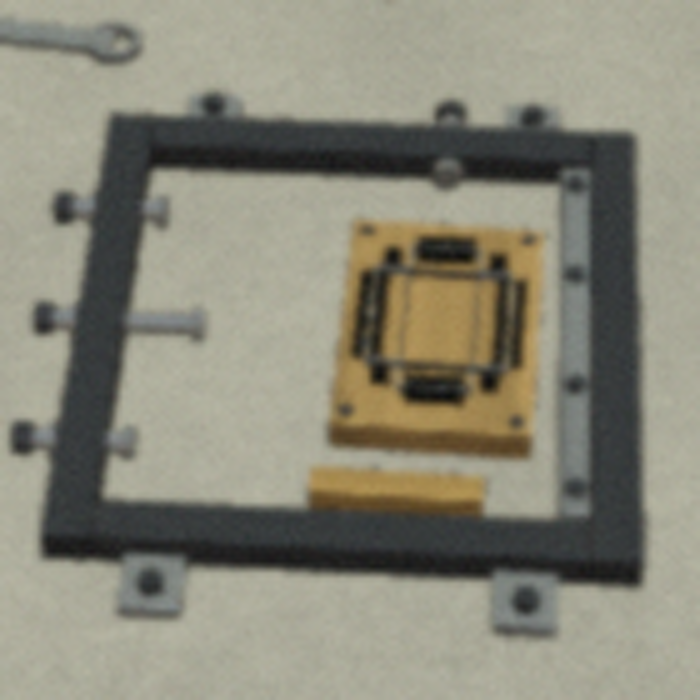

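View pics/c3.png

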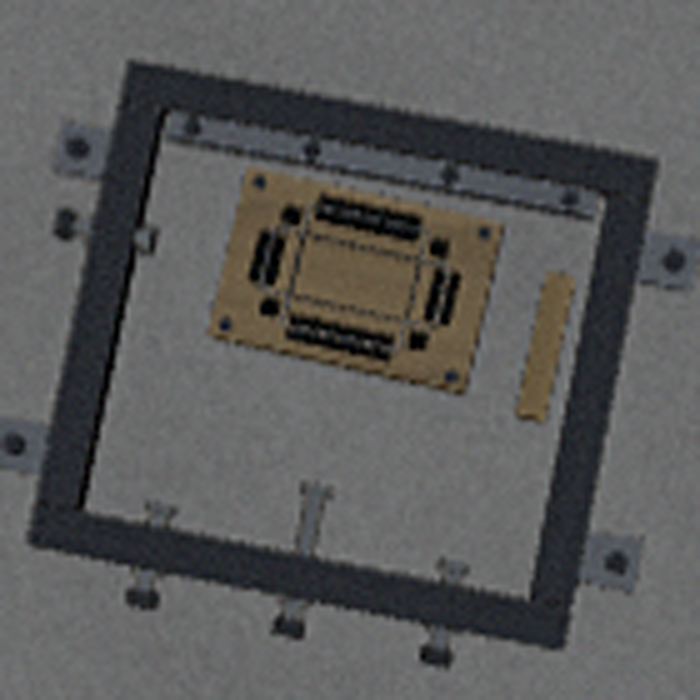

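View pics/c4.png

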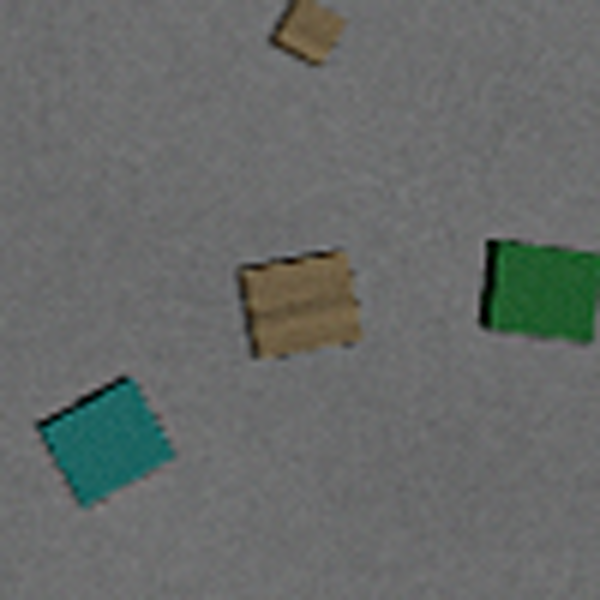

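The crops confirm the plain grooved wooden block: side crop centre (300,230), top crop centre (300,305). Both coloured look-alikes are clearly separate. Next I'll fit poses from the corners.

```bash
cat > fit.py <<'E'
from h import *
np.set_printoptions(precision=2,suppress=True)
def un(c,o,k): return (np.array(c,float)+.5)/k-.5+np.array(o)
def fit(obj,obs,x0):
    obj=np.array(obj,float)
    def res(p):
        c,s=np.cos(p[2]),np.sin(p[2]); W=obj@np.array([[c,-s,0],[s,c,0],[0,0,1]]).T+[p[0],p[1],0]
        return np.concatenate([(proj(W,n)-o)[~np.isnan(o[:,0])].ravel() for n,o in obs.items()])
    r=least_squares(res,x0,x_scale=[1,1,.01]); return r.x,r.fun
def rect(x0,x1,y0,y1,z): return [[x1,y1,z],[x1,y0,z],[x0,y0,z],[x0,y1,z]]  # far-left, far-right, near-right, near-left
E
python3 - <<'E'
from fit import *
nan=[np.nan]*2
T3=(220,145);S2=(276,148)
# order: +x+y, +x-y, -x-y, -x+y.   side img: +x right,+y up
data={
"block":(rect(-21,21,-25,25,20),dict(top=un([(240,268),(345,250),(362,342),(257,358)],(371,246),6),side=un([(340,150),(373,263),(257,292),(225,178)],(213,310),6)),(345,-320,0)),
"die":(rect(-50,50,-75,75,18),dict(top=un([(250,168),(503,225),(467,393),(210,336)],T3,5),side=un([(545,235),(530,440),(330,430),(355,220)],S2,5)),(605,50,-.2)),
"chase":(rect(-130,155,-155,155,20)+[[-65,0,20]],dict(top=un([(132,62),(657,157),(563,650),(30,543),(316,483)],T3,5),side=un([(635,135),(640,560),(45,540),(110,115),(198,311)],S2,5)),(550,50,-.2))}
for k,(o,ob,x0) in data.items():
    for sel in (["top"],["side"],["top","side"]):
        p,f=fit(o,{n:ob[n] for n in sel},x0); print(k,sel,p,np.abs(f).max(), f if len(sel)==1 else "")
E
```

```text
block ['top'] [ 347.28 -320.68    0.19] 0.31675536557219175 [ 0.11  0.14  0.13  0.15 -0.1  -0.32 -0.14  0.02]
block ['side'] [ 346.47 -321.4     0.21] 0.6502664263019255 [ 0.25 -0.63  0.42  0.11 -0.42  0.65 -0.24 -0.19]
block ['top', 'side'] [ 346.75 -321.1     0.2 ] 0.7263759686057369 
die ['top'] [608.16  49.97  -0.2 ] 0.47608710287232725 [-0.17 -0.16  0.48 -0.32 -0.1   0.27 -0.21  0.2 ]
die ['side'] [607.51  49.66  -0.2 ] 0.601175921572775 [ 0.13 -0.12  0.58  0.27 -0.51 -0.6  -0.21  0.44]
die ['top', 'side'] [607.8   49.87  -0.2 ] 0.7828583657930608 
chase ['top'] [555.42  58.14  -0.17] 0.958087398174257 [-0.67 -0.96  0.66 -0.01  0.49  0.2  -0.72  0.41  0.21  0.3 ]
chase ['side'] [553.23  59.24  -0.16] 1.458540228712593 [-0.22 -0.59  1.24  0.65 -1.46 -0.8  -0.53 -0.34  0.92  0.7 ]
chase ['top', 'side'] [554.18  58.61  -0.17] 1.5826265264171298
```

```bash
cat >> h.py <<'E'
CH=np.array([554.2,58.6,-0.17])
def tool(yaw,flip=False):
    c,s=np.cos(yaw),np.sin(yaw)
    y=np.array([-s,c,0])*(-1 if flip else 1); x=np.array([0,0,-1.])
    return Rot.from_matrix(np.c_[x,y,np.cross(x,y)]).as_rotvec()
def c2w(x,y,z,ch=CH):
    c,s=np.cos(ch[2]),np.sin(ch[2]); return np.array([ch[0]+c*x-s*y,ch[1]+s*x+c*y,z])
def st():
    s=robot.observe(); print("t%.1f tcp %s F %s grip %.3f"%(s["t"],np.round(s["tcp_pos"],1),np.round(s["contact_force"],1),s["grip_width"])); return s
E
python3 - <<'E'
from h import *
print(Rot.from_rotvec(robot.observe()["tcp_rot"]).as_matrix().round(2))
for f in(0,1):
    for p,y in(([346.8,-321.1,100],.2),([346.8,-321.1,3],.2),(c2w(-32,0,100),CH[2]),(c2w(-32,0,3),CH[2]),(c2w(-6,0,3),CH[2])):
        print(f,np.round(kin.ik(p,tool(y,f)),2) if kin.ik(p,tool(y,f)) is not None else None)
E
```

```text
[[-0.    0.32 -0.95]
 [-0.   -0.95 -0.32]
 [-1.    0.    0.  ]]
0 [ 1.27  0.39 -0.71  2.07  0.35  0.8   2.13]
0 [ 1.19  0.57 -0.62  2.12  0.56  0.62  1.95]
0 [ 0.49  0.54 -0.86  1.94  0.52  0.9   0.77]
0 [ 0.36  0.66 -0.69  1.99  0.63  0.72  0.68]
0 [ 0.39  0.71 -0.74  1.93  0.68  0.77  0.67]
1 [ 0.78  0.3  -0.12  2.09  0.05  0.75 -0.74]
1 [ 0.75  0.47 -0.09  2.14  0.08  0.53 -0.77]
1 [ 0.26  0.44 -0.55  1.95  0.31  0.83 -2.2 ]
1 [ 0.1   0.57 -0.35  2.    0.32  0.62 -2.21]
1 [ 0.1   0.59 -0.34  1.94  0.31  0.65 -2.18]
```

```bash
python3 - <<'E'
from h import *
r=tool(.2,1)
robot.movep([346.8,-321.1,90],r); st()
robot.servo_line([346.8,-321.1,30],feed=120)
s=st(); print(s["tcp_rot"],r)
im=shot("side","pics/s1.png"); crop(im,(263,340),60,"pics/s1c.png",6)
im=shot("top"); crop(im,(421,296),50,"pics/s1t.png",6)
E
```

```text
t2.4 tcp [ 347.  -322.6   90.4] F [-0.  -0.4 -0.3] grip 1.001
t3.0 tcp [ 347.  -321.7   30.2] F [0.3 0.7 1.1] grip 1.002
[ 2.11674677  0.21131085 -2.11613729] [ 2.11620565  0.2123288  -2.11620565]
```

View pics/s1c.png

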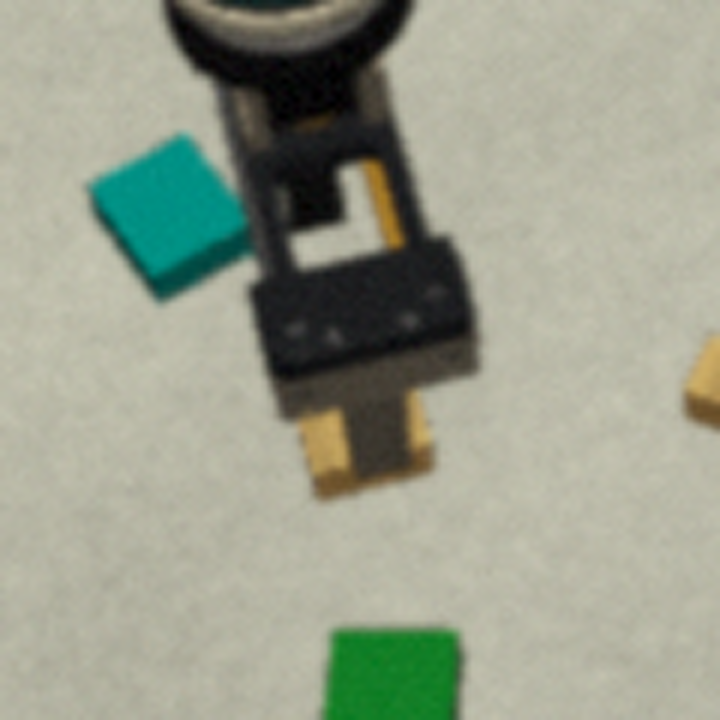

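The gripper straddles the wooden block, with the near finger at crop (380,430) in line with the block's middle. Next I'll descend and grip.

```bash
python3 - <<'E'
from h import *
robot.servo_line([346.8,-321.1,4],feed=60); st()
grip(0.0,40); st()
robot.servo_line([346.8,-321.1,90],feed=150); robot.hold(.2); s=st(); print("width mm",s["grip_width"]*92)
im=shot("side","pics/s2.png"); crop(im,(263,300),60,"pics/s2c.png",6)
im=shot("top"); crop(im,(421,290),50,"pics/s2t.png",6)
E
```

```text
t3.7 tcp [ 346.7 -320.9    3.6] F [-0.3 -0.5 -0.1] grip 1.000
t5.1 tcp [ 346.8 -321.1    4. ] F [-0.2  0.6  0.4] grip 0.003
t6.0 tcp [ 346.2 -320.6   89. ] F [-0.7 -0.4  0.4] grip 0.004
width mm 0.3853057540017911
```

View pics/s2c.png

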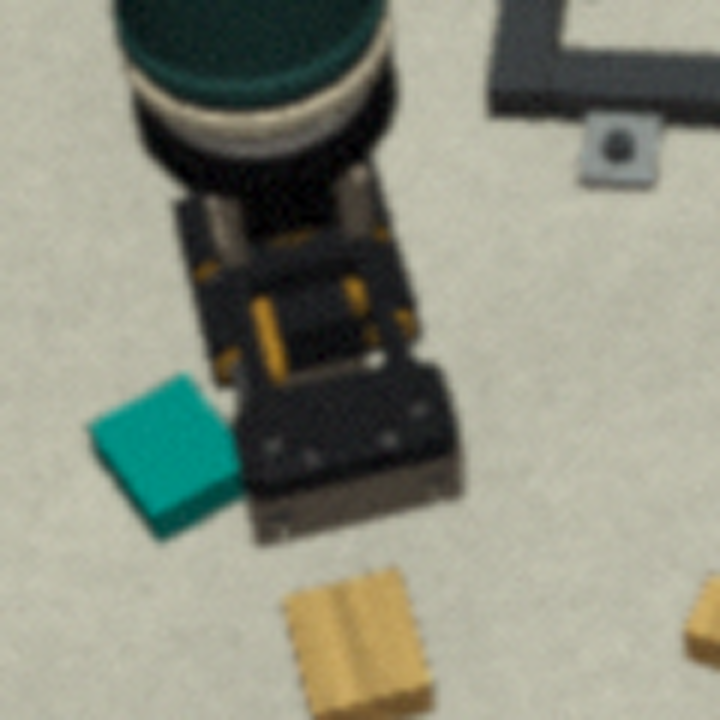

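```bash
python3 - <<'E'
from h import *
im=cv2.imread("pics/s2.png")
for i,z in enumerate((89,89+19,89+88)):
    u=proj([346.2,-320.6,z],"side")[0]; print(u)
    cv2.circle(im,tuple(int(round(q)) for q in u),2,(0,0,255) if i==0 else (255,0,0),-1)
crop(im,(263,300),60,"pics/s2d.png",6)
E
```

```text
[258.96527349 326.48440585]
[258.01567203 320.83611173]
[254.36436589 299.10689211]
```

View pics/s2d.png

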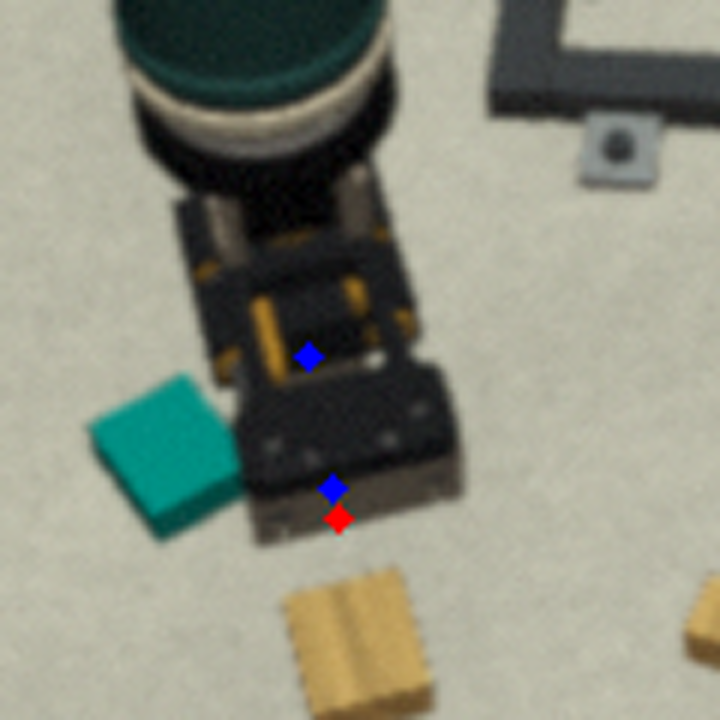

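View pics/s2t.png

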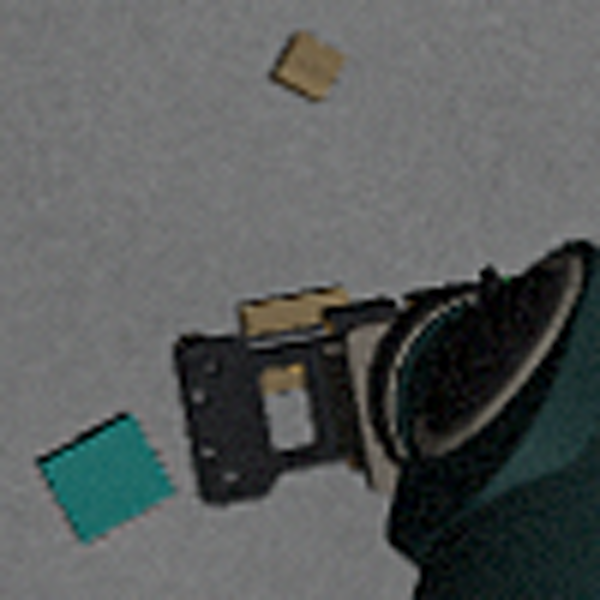

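View pics/s1t.png

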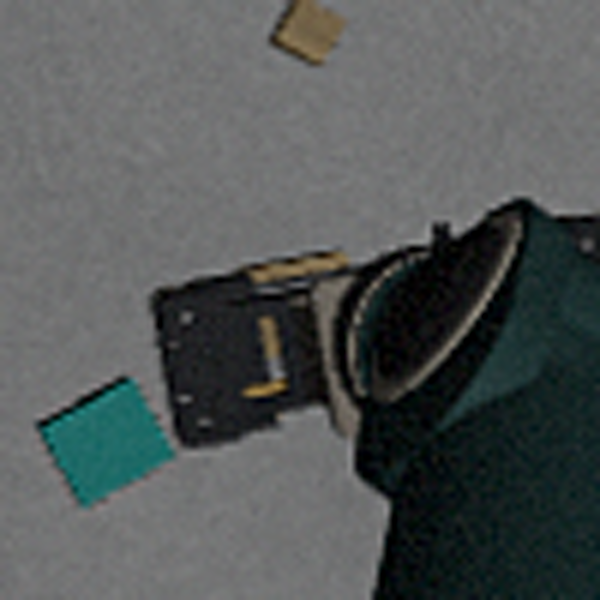

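```bash
python3 - <<'E'
from h import *
T=Rot.from_rotvec(tool(.2,1)).as_matrix()
def draw(im,cam,p,a,bx,col):
    x0,x1,y0,y1,z0,z1=bx
    P=np.array([[x,y,z] for x in(x0,x1) for y in(y0,y1) for z in(z0,z1)],float)@T.T+p
    q=proj(P,cam)
    for i in range(8):
        for b in(1,2,4):
            j=i^b
            if j>i: cv2.line(im,tuple(int(round(v*16)) for v in q[i]),tuple(int(round(v*16)) for v in q[j]),col,1,cv2.LINE_AA,4)
im=cv2.resize(cv2.imread("pics/s1.png"),None,fx=1,fy=1)
p=np.array([347,-321.7,30.2])
for s in(1,-1): draw(im,"side",p,0,(-40,0,*sorted((s*46,s*64)),-10,10),(0,0,255))
draw(im,"side",p,0,(-120,-88,-94.5,94.5,-37,37),(255,0,0))
crop(im,(263,330),60,"pics/d1.png",6)
im=cv2.imread("pics/s2.png");p=np.array([346.2,-320.6,89])
for s in(1,-1): draw(im,"side",p,0,(-40,0,*sorted((s*0,s*18)),-10,10),(0,0,255))
draw(im,"side",p,0,(-120,-88,-94.5,94.5,-37,37),(255,0,0))
crop(im,(263,310),60,"pics/d2.png",6)
E
```

```text
(no output)
```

View pics/d1.png

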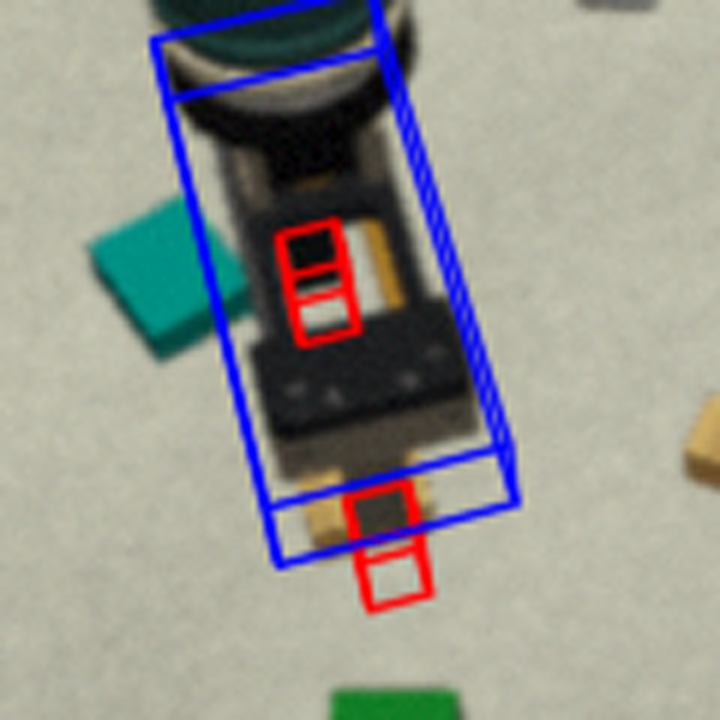

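View pics/d2.png

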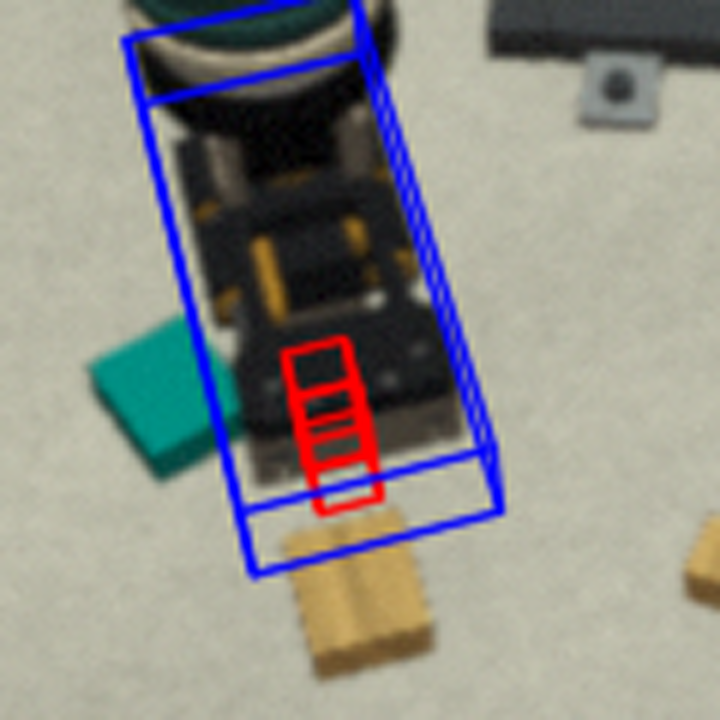

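```bash
cat > dr.py <<'E'
from h import *
def draw(im,cam,p,bx,col,T):
    x0,x1,y0,y1,z0,z1=bx
    P=np.array([[x,y,z] for x in(x0,x1) for y in(y0,y1) for z in(z0,z1)],float)@T.T+p
    q=proj(P,cam)
    for i in range(8):
        for b in(1,2,4):
            j=i^b
            if j>i: cv2.line(im,tuple(int(round(v*16)) for v in q[i]),tuple(int(round(v*16)) for v in q[j]),col,1,cv2.LINE_AA,4)
E
python3 - <<'E'
from dr import *
s=st(); p=s["tcp_pos"]; T=Rot.from_rotvec(s["tcp_rot"]).as_matrix()
im=shot("top","pics/t3.png");crop(im,(430,280),50,"pics/t3r.png",6)
for q in(1,-1): draw(im,"top",p,(-40,0,*sorted((q*0,q*18)),-10,10),(0,0,255),T)
draw(im,"top",p,(-120,-88,-94.5,94.5,-37,37),(255,0,0),T)
crop(im,(430,280),50,"pics/t3c.png",6)
E
```

```text
t6.1 tcp [ 346.4 -320.8   89.3] F [ 0.2 -0.1 -0.7] grip 0.003
```

View pics/t3c.png

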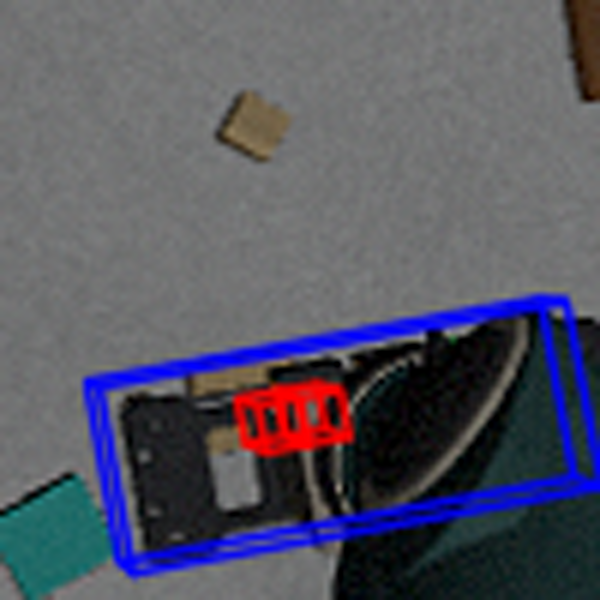

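View pics/t3r.png

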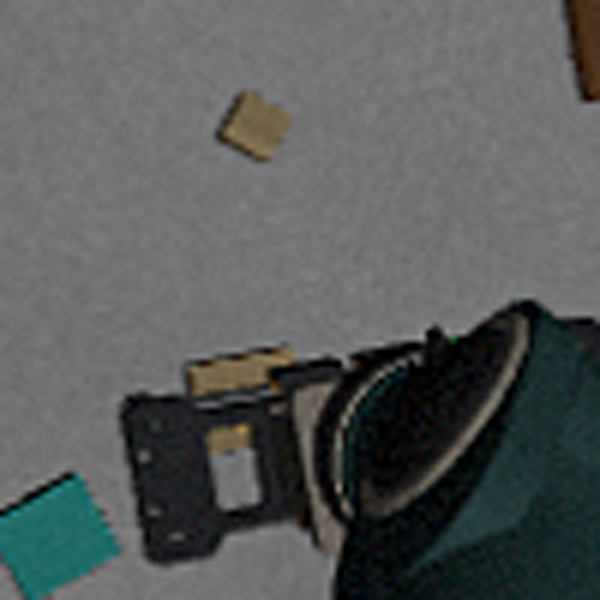

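View pics/s2.png

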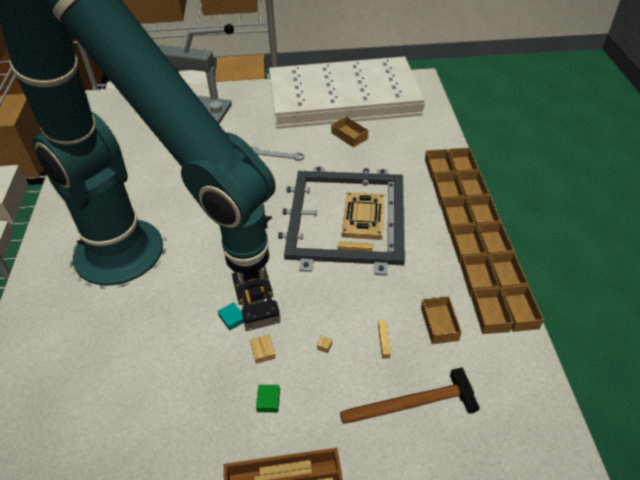

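The fingers shut completely at TCP z=4 without touching the block, which is still at side (263,348). So the tips must sit higher than the stated TCP: in the image the finger end is about 11 px higher than predicted. I'll descend under force guard, half open, to find the real tip height.

```bash
python3 - <<'E'
from h import *
grip(0.72,40); 
robot.servo_line([346.8,-321.1,12],feed=140); robot.hold(.1); s=st(); f0=s["contact_force"]
im=shot("side","pics/s4.png"); crop(im,(263,340),60,"pics/s4c.png",6)
E
```

```text
t8.0 tcp [ 347.5 -321.7   12.9] F [-0.1  0.2  0.4] grip 0.721
```

View pics/s4c.png

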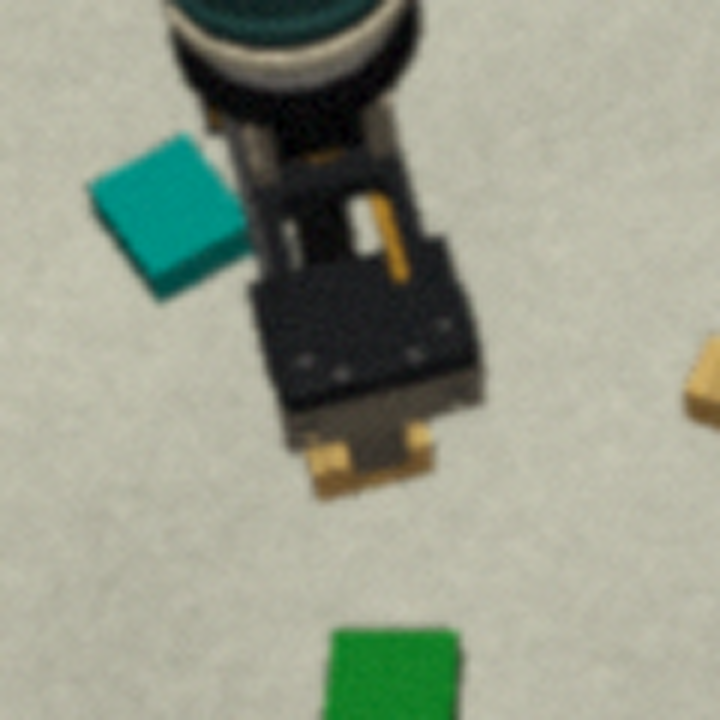

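```bash
python3 - <<'E'
from h import *
f0=robot.observe()["contact_force"][2]
for z in np.arange(9,-46,-2.):
    try: robot.servo_line([346.8,-321.1,z],feed=40)
    except robot.IKError as e: print("IK",z,e); break
    f=robot.observe()["contact_force"]
    if abs(f[2]-f0)>4: robot.hold(.05); st(); break
st()
im=shot("side","pics/s5.png"); crop(im,(263,340),60,"pics/s5c.png",6)
E
```

```text
t13.1 tcp [ 347.  -321.2  -27.7] F [-3.1  2.5 17. ] grip 0.718
t13.1 tcp [ 347.  -321.2  -27.7] F [-3.1  2.5 17. ] grip 0.718
```

View pics/s5c.png

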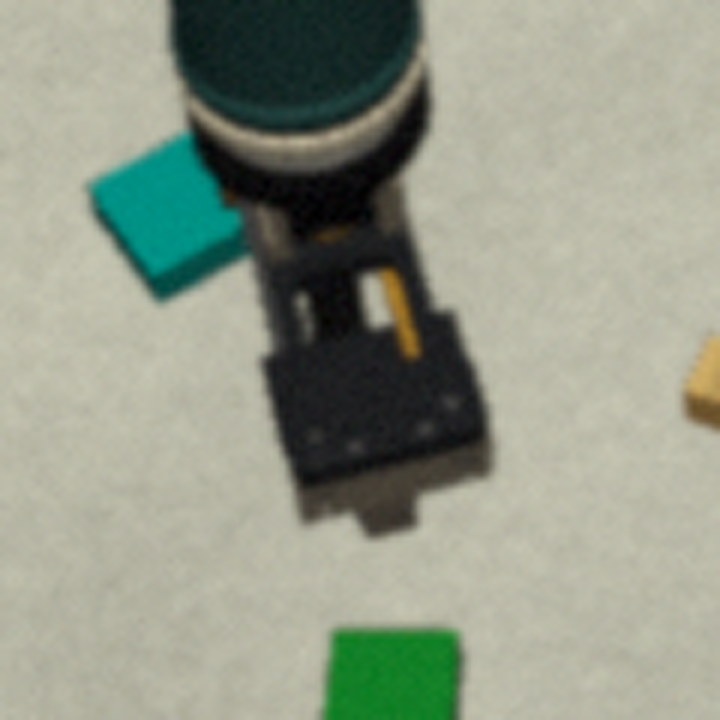

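Contact came at a commanded z of about -27, so the tips sit about 27 mm above the nominal TCP. I'll raise 5 mm and close, then check that the grip holds at about 50 mm.

```bash
python3 - <<'E'
from h import *
robot.servo_line([346.8,-321.1,-22],feed=40); st()
grip(0.0,40); s=st(); print(s["grip_width"]*92)
if s["grip_width"]>.3:
    robot.servo_line([346.8,-321.1,60],feed=150); s=st(); print(s["grip_width"]*92)
    im=shot("side","pics/s6.png"); crop(im,(263,320),60,"pics/s6c.png",6)
    im=shot("top","pics/t6.png"); crop(im,(430,280),50,"pics/t6c.png",6)
E
```

```text
t13.5 tcp [ 347.  -321.3  -21.9] F [-0.3  0.4 -0.3] grip 0.721
t13.9 tcp [ 346.7 -321.   -22.2] F [ 0.2  1.1 -0.2] grip 0.542
49.89559683983561
t14.6 tcp [ 346.4 -320.8   59.6] F [ 0.4 -0.5 -0.2] grip 0.540
49.71296122463455
```

View pics/s6c.png

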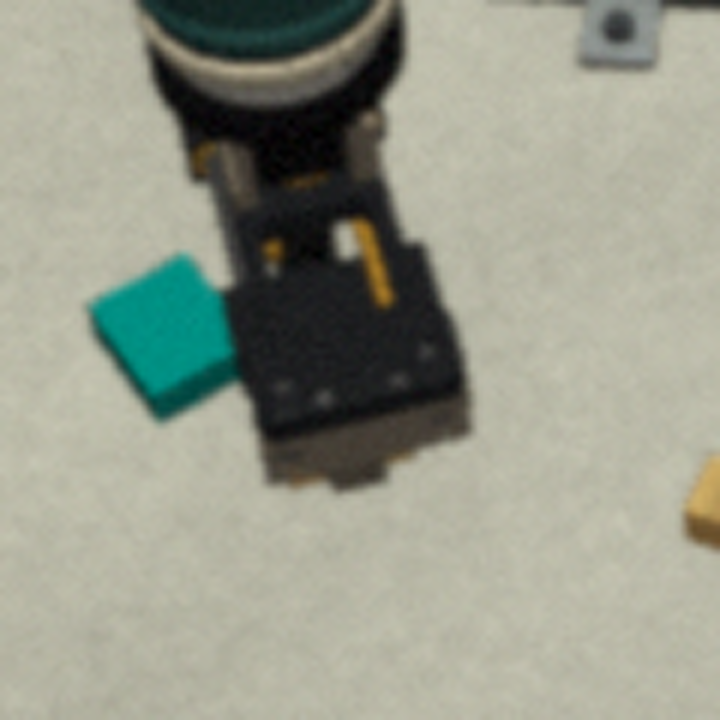

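The block is held: width 49.9 mm, and it has lifted off the bench. Now carry it to the chase and check the alignment from above.

```bash
python3 - <<'E'
from dr import *
robot.servo_line([346.8,-321.1,90],feed=150)
r=tool(CH[2],1)
robot.movep(c2w(-32,0,60),r)
robot.servo_line(c2w(-32,0,0),feed=120,rotation=r); robot.hold(.1); s=st(); print(np.linalg.norm(s["tcp_rot"]-r), s["tcp_pos"]-c2w(-32,0,0))
T=np.array([[np.cos(CH[2]),-np.sin(CH[2]),0],[np.sin(CH[2]),np.cos(CH[2]),0],[0,0,1]])
p=s["tcp_pos"]*[1,1,0]+[0,0,22]
for n,c,h,k in(("side",(346,218),70,5),("top",(290,215),70,5)):
    im=shot(n,f"pics/{n}7.png"); 
    draw(im,n,p,(-21,21,-25,25,0,20),(0,0,255),T); draw(im,n,np.array([554.2,58.6,0]),(-130,155,-155,155,0,20),(0,255,255),T)
    crop(im,c,h,f"pics/{n}7c.png",k)
E
```

```text
t17.3 tcp [523.5  64.    0.9] F [-0.2  0.  -0.1] grip 0.540
0.0025530724375222975 [ 0.82760634 -0.00958119  0.85172368]
```

View pics/side7c.png

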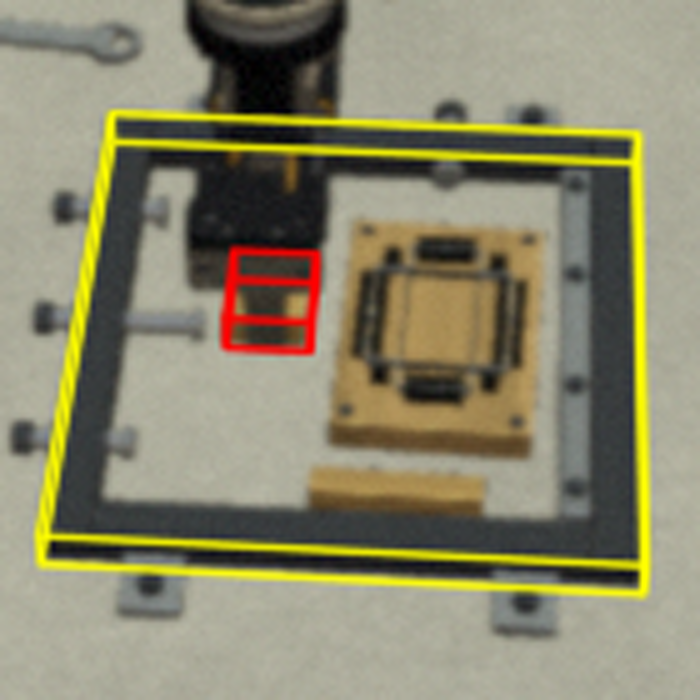

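View pics/top7c.png

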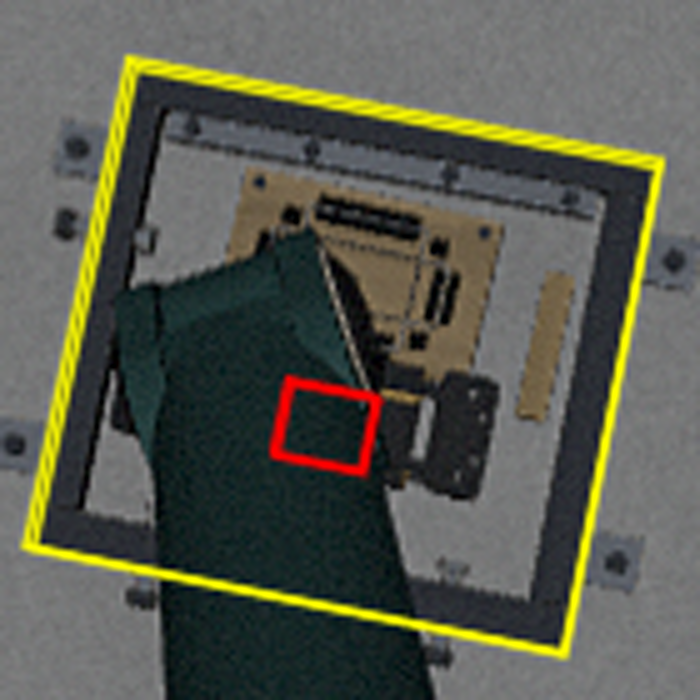

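The held block lines up with its predicted outline (side crop (270,300)), clear of the screw tip at (203,322) and the die edge at (335,330). Now lower it.

```bash
python3 - <<'E'
from dr import *
r=tool(CH[2],1)
for z in (-10,-16,-19,-20.5,-21.5):
    robot.servo_line(c2w(-32,0,z),feed=50,rotation=r)
    f=robot.observe()["contact_force"]
    if f[2]>4: break
robot.hold(.3); s=st()
fs=[robot.observe()["contact_force"]]; 
for i in range(5): robot.hold(.05); fs.append(robot.observe()["contact_force"])
print(np.mean(fs,0),np.std(fs,0))
c,sn=np.cos(CH[2]),np.sin(CH[2])
T=np.array([[c,-sn,0],[sn,c,0],[0,0,1]])
im=shot("side","pics/side8.png")
crop(im,(346,218),50,"pics/side8c.png",7)
E
```

```text
t19.1 tcp [522.7  64.  -21.5] F [-0.4  0.1 -0.4] grip 0.540
[ 0.06098974  0.17940566 -0.20711794] [0.45943632 0.38129024 0.59758225]
```

View pics/side8c.png

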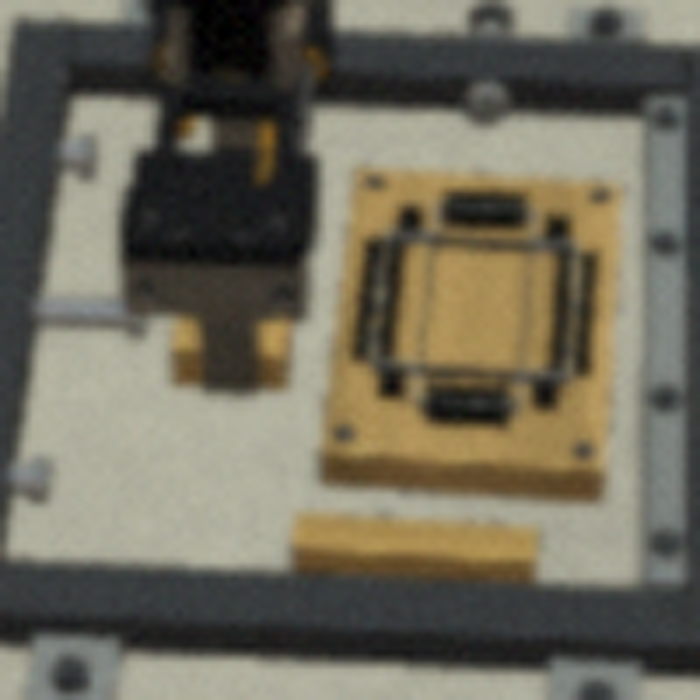

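The block is down in the gap, at crop (230,350) between the screw tip (140,315) and the die edge (335,350). Next I'll push slowly under force control.

```bash
python3 - <<'E'
from dr import *
r=tool(CH[2],1); u=c2w(1,0,0,(0,0,CH[2])); f0=np.array([.06,.18,-.2])
robot.servo_line(c2w(-21,0,-21.5),feed=25,rotation=r)
x=-21.; log=[]
while x<2:
    robot.servo_line(c2w(x,0,-21.5),feed=12,rotation=r)
    s=robot.observe(); F=-(s["contact_force"]-f0)@u; log.append((round(x,1),round(F,1),round(s["contact_force"][2],1)))
    if F>9: break
    x+= .8 if (F<3 and x<-9.5) else .4
print(log); robot.hold(.3); s=st(); print(-(s["contact_force"]-f0)@u, s["wrist_torque"])
im=shot("side","pics/side9.png")
crop(im,(346,218),50,"pics/side9c.png",7)
E
```

```text
[(-21.0, np.float64(-0.7), np.float64(-0.6)), (-20.2, np.float64(1.0), np.float64(-0.2)), (-19.4, np.float64(-0.8), np.float64(-1.2)), (-18.6, np.float64(-0.5), np.float64(-0.7)), (-17.8, np.float64(-0.4), np.float64(-1.0)), (-17.0, np.float64(0.3), np.float64(-0.6)), (-16.2, np.float64(-0.3), np.float64(-0.1)), (-15.4, np.float64(-0.1), np.float64(-0.7)), (-14.6, np.float64(0.6), np.float64(-0.5)), (-13.8, np.float64(1.1), np.float64(0.1)), (-13.0, np.float64(0.4), np.float64(-1.4)), (-12.2, np.float64(0.7), np.float64(-0.5)), (-11.4, np.float64(-0.1), np.float64(-0.7)), (-10.6, np.float64(-0.1), np.float64(-0.6)), (-9.8, np.float64(0.7), np.float64(0.3)), (-9.0, np.float64(0.2), np.float64(-0.3)), (-8.6, np.float64(0.7), np.float64(-0.8)), (-8.2, np.float64(0.2), np.float64(-0.8)), (-7.8, np.float64(0.9), np.float64(-0.6)), (-7.4, np.float64(0.2), np.float64(0.1)), (-7.0, np.float64(0.7), np.float64(-0.9)), (-6.6, np.float64(1.2), np.float64(-0.4)), (-6.2, np.float64(-0.3), np.float64(-0.7)), (-5.8, np.float64(0.1), np.float64(-1.0)), (-5.4, np.float64(0.9), np.float64(0.4)), (-5.0, np.float64(1.5), np.float64(1.4)), (-4.6, np.float64(3.6), np.float64(1.0)), (-4.2, np.float64(4.5), np.float64(1.0)), (-3.8, np.float64(6.1), np.float64(2.1)), (-3.4, np.float64(5.7), np.float64(1.8)), (-3.0, np.float64(6.9), np.float64(2.8)), (-2.6, np.float64(8.4), np.float64(3.5)), (-2.2, np.float64(9.2), np.float64(3.2))]
t28.6 tcp [548.8  59.4 -22.1] F [-8.4  1.4  3.5] grip 0.541
8.502085548872067 [2.19130063e-01 1.94869331e+00 6.55632248e-04]
```

View pics/side9c.png

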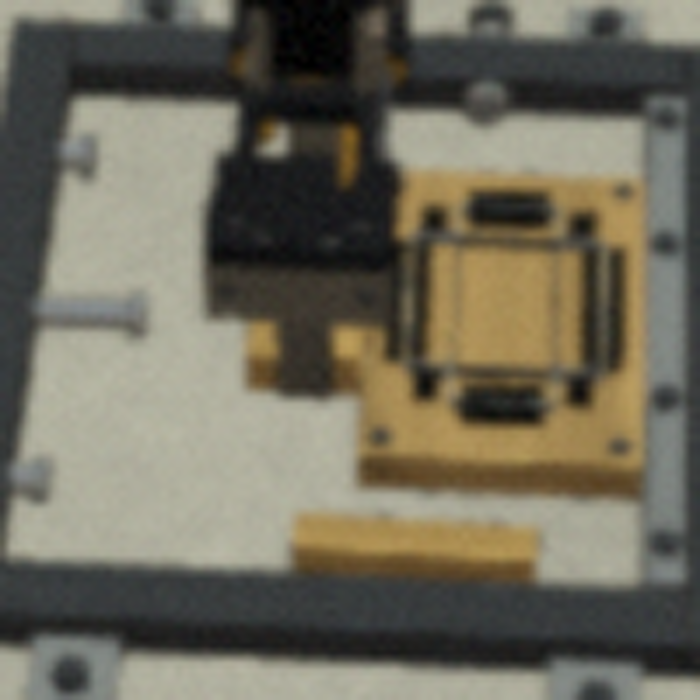

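The die's far edge now lies flush along the register bar (crop x≈643, from (645,180) to (640,490)), with the block pressing behind it. Now raise the push to about 15 N.

```bash
python3 - <<'E'
from dr import *
r=tool(CH[2],1); u=c2w(1,0,0,(0,0,CH[2])); f0=np.array([.06,.18,-.2])
x=-1.9; log=[]
def F(n=4):
    v=[]
    for _ in range(n): v.append(robot.observe()["contact_force"]-f0); robot.hold(.04)
    v=np.mean(v,0); return -v@u,v[2]
while x<3.5:
    robot.servo_line(c2w(x,0,-21.5),feed=12,rotation=r)
    f,fz=F(); log.append((round(x,1),round(f,1),round(fz,1)))
    if f-.33*max(fz,0)>13.3: break
    x+=.4
print(log)
fs=[]
for _ in range(25): robot.hold(.1); fs.append(F(1))
print(np.mean(fs,0),np.std(fs,0)); s=st()
e=s["tcp_pos"]-[CH[0],CH[1],0]; print("block xy chase",e@u, e@c2w(0,1,0,(0,0,CH[2])))
print("tool tilt",Rot.from_rotvec(s["tcp_rot"]).as_matrix()[:,0])
im=shot("side","pics/side10.png")
crop(im,(346,218),50,"pics/side10c.png",7)
E
```

```text
[(-1.9, np.float64(9.7), np.float64(4.9)), (-1.5, np.float64(10.7), np.float64(5.3)), (-1.1, np.float64(11.6), np.float64(6.3)), (-0.7, np.float64(12.5), np.float64(7.6)), (-0.3, np.float64(13.7), np.float64(8.7)), (0.1, np.float64(14.5), np.float64(9.9)), (0.5, np.float64(15.8), np.float64(10.4)), (0.9, np.float64(16.2), np.float64(12.1)), (1.3, np.float64(17.7), np.float64(13.0))]
[17.47875873 12.80117826] [0.51002688 0.44388609]
t35.9 tcp [548.6  59.3 -22.2] F [-17.5   1.6  12.6] grip 0.538
block xy chase -5.603798044373925 -0.24611038601813232
tool tilt [-1.25170481e-02 -8.35706672e-04 -9.99921309e-01]
```

View pics/side10c.png

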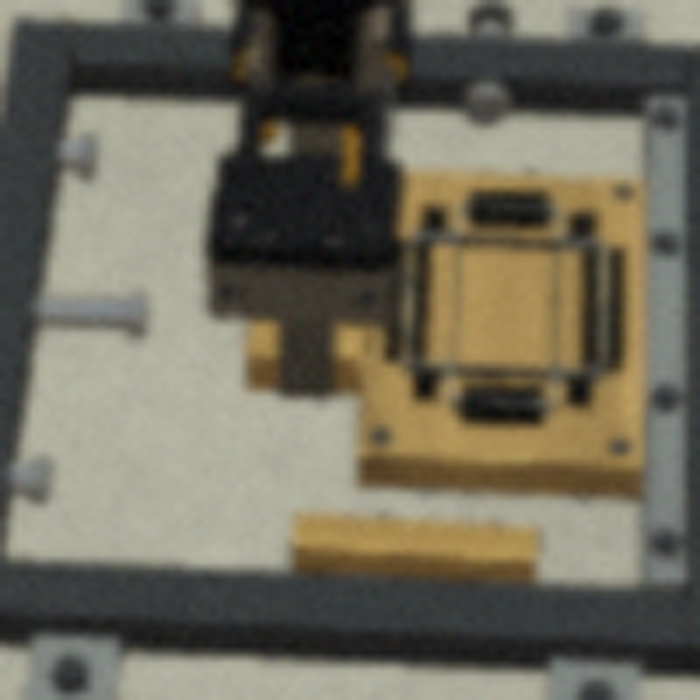

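The die still sits flush on the bar. The push is 17.5 N ± 0.5, less about 4 N lost to bench friction, so about 13 N reaches the bar, and it held steady for 2.5 s. Handing in while still holding.

```bash
python3 - <<'E'
from h import *
print(robot.job_done())
st()
E
```

```text
the job is handed in; nothing more can be done
None
the job is handed in; nothing more can be done
```

I laid the wide wooden block flat in the chase, centred on the middle lock screw. With it I pushed the die home against the register bar, and I handed the job in at about 36 s, still holding and pressing. No verdict is reported.

**Last checks**
- **Push:** the wrist force was 17.5 ± 0.5 N along the pressing direction, steady over 2.5 s. There was also about 12.8 N of down force on the bench. Allowing a third of that for friction, I estimate about 13 N on the bar. That is an estimate, since I could not measure the bar force directly.
- **Block position:** the tool reading puts the block at x ≈ -5.6 mm and y ≈ -0.2 mm in the chase frame. The grip was about 49.5 mm wide, and the tool tilted about 0.013 rad.
- **Die:** the side picture shows its edge flush and parallel along the bar.
- **Other things:** the strip inside the chase had not visibly moved in the last close-up. I did not take a final picture of the rest of the bench, but the arm met nothing else on the way.

**What disagreed**
- **First grasp missed:** the fingers shut empty above the block, because their tips sit about 27 mm higher than the stated tool point. I found the true height with a force-guarded touch on the bench; the second grasp then held. That touch peaked at about 17 N.
- **Down force:** it rose with the push because the arm gives a little under load. I left it, because even without the friction allowance the bar force stays inside 6–22 N.

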